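# Refit the sprung guide roller of a bench tape feeder

## Task

Take the rubber roller from its cradle and fit it back between the two cheeks of the tape feeder, sprung pin in the taller cheek and short pin in the lower one, by pushing the spring in gently, only a little further than it takes to pass, and then letting both pins come out fully into their recesses. Never press hard on the pins, leave the roller sitting level and free in the feeder, and do not disturb the other things on the bench.

Things in the scene. Friction and masses are not known exactly. Their poses are not given: they have to be found in the camera images.
- roller: loose guide roller, about 0.4 kg: black rubber sleeve 26 mm in diameter, 90 mm long over its steel end caps, a 10 mm steel pin with a ball-shaped end at each end. Origin mid-sleeve on the axis; y runs along the roller to the sprung pin; it may be turned anyhow about y. Starts level in its cradle, axis 37 mm above the bench. Grip it across the middle of the sleeve
- pin: the roller's sprung, longer pin. Origin at its outer end, on the axis, 81 mm from the roller's origin when out. Pushes in along the axis: 2 N to start, plus 0.4 N per mm (12 N at 25 mm); damped. Pushed in by more than 28 mm (13.2 N) the spring is overstrained; its hard stop is at 32 mm. Roller's overall length: 140 mm out, 117 mm to pass between the cheeks, 112 mm at 28 mm. Spoilt by more than 25 N
- stub: the roller's fixed, short pin, 14 mm long. Origin at its outer end, on the axis, 59 mm from the roller's origin towards -y. Spoilt by more than 25 N
- cradle: fixed plastic cradle, foot 70 x 100 x 8 mm, 40 mm high: two vee blocks, 10 mm thick and about 55 mm wide, 36 mm either side of its middle, carry the roller near the ends of its sleeve; between them 62 mm are free for the fingers, down to the foot. Origin under its centre, y along the roller
- frame: fixed base of the tape feeder: aluminium plate 150 x 200 x 10 mm, origin under its centre; a low guide bar (top 28 mm above the bench) runs along y at x = +64 mm. Its y axis is the line between the two grey cheeks that stand on it; the taller cheek is on the +y side. Two posts with clamp screws stand outside the cheeks
- cheeks (a point): point on the frame, 44 mm above its origin: the nominal middle between the cheeks' recesses. NOT the true one: the cheeks, clamped on as one piece, may be set up to 10 mm off either way along the frame's y and up to 5 mm up or down (not in x). That is not measured: find the tall cheek's face and its recess by touch or sight
- tall_cheek (a point): nominal mouth of the tall cheek's recess: 58.5 mm from cheeks towards +y (true place off as told there). Both cheeks: 40 mm wide along x, 14 mm thick, flat slippery inner faces 117 mm apart, in each a square recess 13 x 13 mm, 10 mm deep, at x = 0 of the frame and equal height. The tall cheek's top is 44 mm above its recess's middle
- low_cheek (a point): nominal mouth of the low cheek's recess, 58.5 mm from cheeks towards -y (off like the other). The low cheek's top is 11 mm above its recess's middle. When the roller is fitted both pins stand at the bottom of their recesses and its overall length is 137 mm
- heatsink: loose finned aluminium heat sink, 60 x 50 x 28 mm; origin under its centre; leave it alone
- parts_box: loose open yellow box of small compartments, 90 x 120 x 35 mm; origin under its centre; leave it alone
- flux_jar: loose small capped jar, 40 mm across, 45 mm tall; origin under its centre; leave it alone
- screwdriver: loose screwdriver, 170 mm long, lying on the bench; leave it alone
- board_holder: loose blue circuit-board holder with a board in it, 70 x 110 x 28 mm; origin under its centre; leave it alone
- tape_roll: loose empty tape roll lying flat, 70 mm across, 18 mm tall; origin under its centre; leave it alone
There are look-alikes about, which are no part of the job. There is more than one size of the roller; the one meant has the size given above.

How it is judged:
By the outcome, as a careful person would: the job done as asked, in the order asked, and still so for the second after the job is handed in, with the robot touching nothing.
It also fails if it takes over 70 s, if anything falls off the work surface, if the arm or the gripper's body presses on something with over 40 N, if the wrist force passes 120 N, or if a joint passes its speed limit or range.

## Robot

A 6-joint arm with a two-finger parallel gripper is mounted at the origin on the work surface. World frame = base frame: x ahead of the robot, y to its left, z up, the work surface at z = 0. Lengths are in m, angles in degrees, forces in N, time in s.
With the tool pointing down it reaches from about 0.35 to 0.875 m from the base axis. Payload 4.2 kg.
Tool frame: the origin (TCP) lies on the centre line of the jaws, within the pads' length; the fingertips stand 11 mm ahead of it and the grasp point (between the pads) lies 8 mm behind it; y points along the fingers, z is the direction in which the jaws open and shut, and the axes are right-handed (so a half turn about y gives the same grasp; the last joint's range is limited). The gripper opens to 87 mm and grips with 3 to 60 N. Pads are 19 mm wide; open, the fingers measure 117 mm over their backs; the gripper's body (75 mm by 190 mm) begins 51 mm behind the grasp point.
Start: joints at [-50.558, 22.042, 0.453, 0, -68.411, -14.817], TCP at [0.26, -0.568, 0.234] pointing down, gripper open.
Joint ranges: [-179.83, 179.83], [-69.29, 118.12], [-61.27, 80.66], [-181.25, 117.63], [-171.15, -9.14], [-177.46, 177.46]. Speed limits (degrees/s): [159.86, 159.86, 180, 180, 180, 180].

## Interface

Orientations are given as a 3x3 rotation matrix whose columns are the frame's x, y, z axes.
In Python, from station import r, optics gives the robot as it stands. The module is installed in compiled form; this text tells all that it offers.
- The arm moves only by the tool step_arm, never from a script. Its argument "moves" is a list that holds one entry, the list of rows, each a list of 7 numbers: the turn, a rotation vector about the tool's x, y, z in rad, then the shift along the tool's x, y, z in cm, then the opening in per cent of the stroke, from 0 (shut) to 100 (fully open). A call has exactly 5 rows; each row is the pose to reach, as a shift and turn from the pose commanded when the call began, along the tool's axes at that moment; what a row does not reach only later rows make up. A row lasts 1/12 s, in which the tool goes at most 41.7 mm and 7.16 degrees, less where a joint would pass 70% of its speed; a pose out of reach is approached as far as the arm can. A call with a gripper value outside its range is refused whole. The fingers move at their own pace and stop on an object; the grip force is fixed at half the most. Time passes only in rows, so rows that repeat a pose let the fingers close, or fill a call up. It gives the time, the measured TCP pose, the force and the opening at its end, in the units of the state.
- r.sense(): the state, without advancing time (a new reading comes with each control period).
- optics.capture(name): name is "scene" or "top"; returns a dict with "image" (420x560x3 uint8, red, green, blue), "fov_y" (degrees; the focal length in pixels is half the picture's height over the tangent of half this angle, whatever the lens; pixels are square), "cx", "cy" (the principal point, pixels), "k1" (the pictures are not rectified: a ray, as slopes to the right and down, at radius r is drawn at 1 + k1 r^2 times it, then the intrinsics apply), "cam_to_world" (4x4, takes a point from camera to world coordinates). Camera axes: x right, y down, z forward; pixel columns grow to the right and rows downward; lengths in m; the calibration is good to about 2 mm. A picture is of the moment at which its call begins. There is no depth.
- r.finish_job(): hands the job in, once; it reports no verdict.
The state is a dict: "time_s": time; "joints": joint angles; "joint_velocities": joint speeds; "effort": joint torques, N m; "tcp_pos": TCP position; "ee_rot": TCP orientation; "wrist_force": force on the tool from outside, world axes, zero at the start; "moment": the same for the moment, N m; "gripper_width": opening from 0.0 (shut) to 1.0 (fully open).
Only numpy, scipy, OpenCV 4.12 (cv2) and the standard library are available. Lean on these libraries where they do the work, as an engineer would, in place of code of your own. Each camera call takes 0.05 s, during which the arm holds its last target.

## Working session

There is one attempt and no reset: what is moved stays moved. The work goes in short steps, Python scripts to look and compute and a tool call to move; the robot and the scene stay as the last step left them, time stands still between calls to the robot, and variables do not carry over. Pictures are saved under pics/ and viewed, and the job is handed in when it is done.

Besides the shell and the picture viewer there is one more tool, called after "Call:" by a JSON object that holds its "name" and its "arguments". step_arm: Moves the arm, as the interface text tells. Its arguments: {"type":"object","properties":{"moves":{"type":"array"}},"required":["moves"]}

```bash
mkdir -p pics
cat > h.py <<'E'
from station import r, optics
import numpy as np, cv2
def cap(n,f=None):
    d=optics.capture(n)
    if f: cv2.imwrite('pics/'+f,d['image'][:,:,::-1])
    return d
def K(d):
    f=d['image'].shape[0]/2/np.tan(np.radians(d['fov_y'])/2)
    return f
def ray(d,u,v):
    f=K(d);x=(u-d['cx'])/f;y=(v-d['cy'])/f
    rd=np.hypot(x,y);rr=rd
    for _ in range(30): rr=rd/(1+d['k1']*rr*rr)
    s=rr/rd if rd>0 else 1
    T=np.array(d['cam_to_world']);return T[:3,3],T[:3,:3]@np.array([x*s,y*s,1])
def onz(d,u,v,z):
    o,q=ray(d,u,v);return o+q*(z-o[2])/q[2]
def proj(d,p):
    T=np.array(d['cam_to_world']);c=T[:3,:3].T@(np.array(p)-T[:3,3])
    x,y=c[:2]/c[2];k=1+d['k1']*(x*x+y*y);f=K(d)
    return np.array([d['cx']+f*x*k,d['cy']+f*y*k])
def tri(d1,p1,d2,p2):
    o1,a=ray(d1,*p1);o2,b=ray(d2,*p2)
    s=np.linalg.lstsq(np.c_[a,-b],o2-o1,rcond=None)[0]
    A=o1+a*s[0];B=o2+b*s[1];return (A+B)/2,np.linalg.norm(A-B)
E
python3 - <<'E'
from h import *
import pickle
D={n:cap(n,n+'0.png') for n in('scene','top')}
pickle.dump(D,open('d0.pkl','wb'))
for n in D: print(n,{k:v for k,v in D[n].items() if k!='image'})
s=r.sense();print(s)
E
```

```text
scene {'fov_y': 45.018791047937455, 'cx': 281.69530349994835, 'cy': 207.24290577629787, 'k1': -0.04753660057431745, 'cam_to_world': array([[-0.56995524,  0.67394125, -0.47005767,  1.07477673],
       [ 0.82162076,  0.47406578, -0.31654536,  0.34771859],
       [ 0.00950528, -0.56662583, -0.8239204 ,  0.98712632],
       [ 0.        ,  0.        ,  0.        ,  1.        ]])}
top {'fov_y': 45.982668191099414, 'cx': 286.11690845726645, 'cy': 210.86983327879392, 'k1': -0.14817480931426624, 'cam_to_world': array([[ 0.00817266, -0.99481965,  0.10132659,  0.44614933],
       [-0.99988394, -0.00682704,  0.01361975, -0.02372862],
       [-0.01285744, -0.10142614, -0.99475998,  1.11803823],
       [ 0.        ,  0.        ,  0.        ,  1.        ]])}
{'time_s': 0.1, 'joints': array([-5.05584103e+01,  2.20852334e+01,  3.90078226e-01, -2.43886090e-02,
       -6.84112235e+01, -1.48161858e+01]), 'joint_velocities': array([ 0.00441531, -0.16569247,  0.20142738,  0.04414283,  0.0741415 ,
        0.03789516]), 'effort': array([-2.39624615e-04, -3.91690278e+01,  1.87935483e+01,  4.23199251e+00,
        1.34532541e-02, -8.72387159e-05]), 'tcp_pos': array([ 0.26023303, -0.5676985 ,  0.23260007]), 'ee_rot': array([[ 9.09116811e-01, -8.73831307e-04, -4.16540347e-01],
       [ 4.16541254e-01,  1.68526916e-03,  9.09115253e-01],
       [-9.24307692e-05, -9.99998198e-01,  1.89609331e-03]]), 'wrist_force': array([0.31790423, 1.14083195, 0.02021779]), 'moment': array([ 0.05040623, -0.03182572, -0.06859597]), 'gripper_width': 0.9968914789230456}
```

View pics/scene0.png

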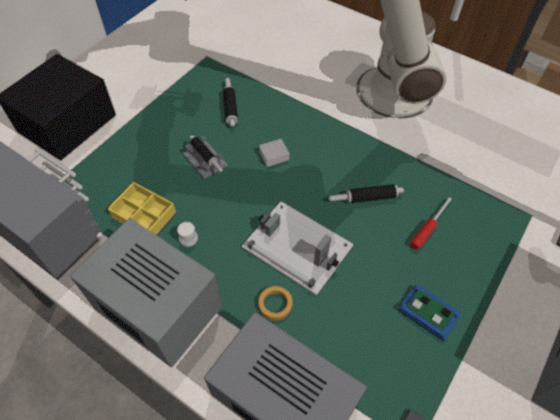

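View pics/top0.png

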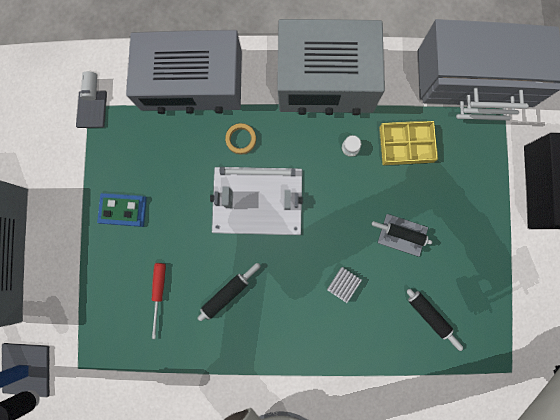

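Three rollers are visible in the top picture: (403,233) lying in a cradle, (434,320) and (229,292) both lying on the bench. The one in the cradle fits the description. I'll enlarge it and the feeder to check.

Run:
```python
import pickle,cv2,numpy as np
D=pickle.load(open('d0.pkl','rb'))
def crop(n,u,v,w,h,s,f):
    im=D[n]['image'][v:v+h,u:u+w,::-1]; return cv2.resize(im,None,fx=s,fy=s,interpolation=cv2.INTER_CUBIC)
a=crop('top',365,200,80,60,5,'');b=crop('scene',170,125,80,60,5,'')
cv2.imwrite('pics/c1.png',np.hstack([a,b]))
a=crop('top',205,155,110,90,7,'');cv2.imwrite('pics/c2.png',a[:600])
a=crop('scene',235,190,125,105,6,'');cv2.imwrite('pics/c3.png',a[:600])
```

```text
(no output)
```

View pics/c1.png

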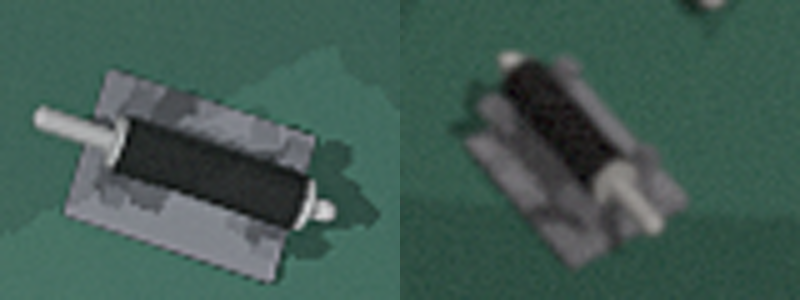

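View pics/c2.png

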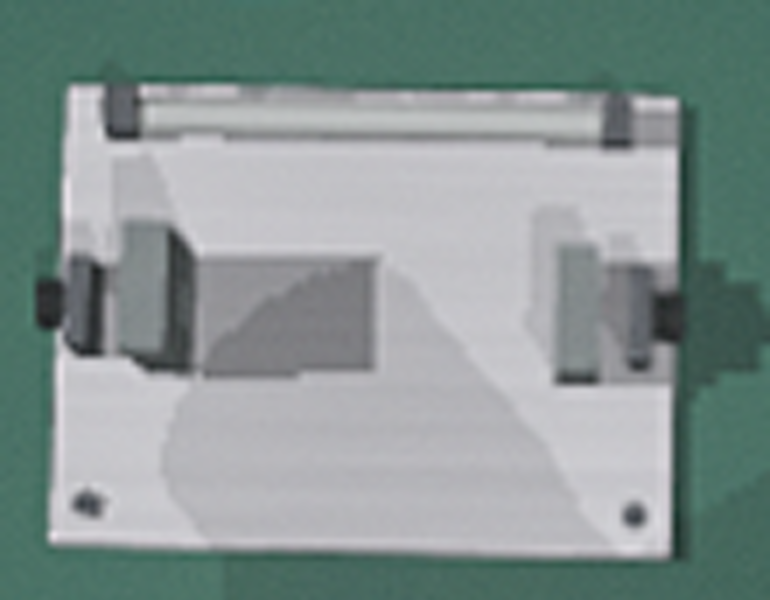

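View pics/c3.png

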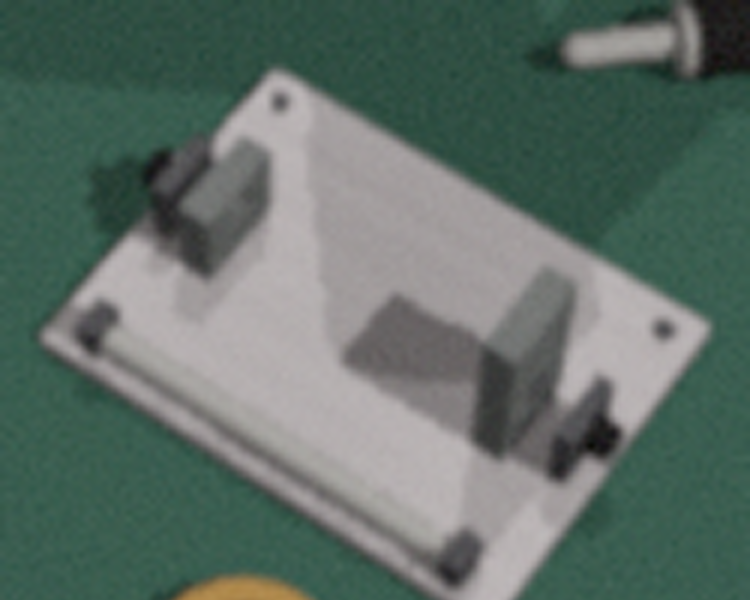

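The top crop shows the roller lying between vee blocks, with the long pin at about (372.6,223.4) and the short one at about (431,242). The feeder has its tall cheek at left (+y) and its guide bar on the far side (+x). Next I'll measure.

Run:
```python
from h import *
import pickle
D=pickle.load(open('d0.pkl','rb'));T=D['top'];S=D['scene']
c=lambda o,s,u,v:(o[0]+(u+.5)/s-.5,o[1]+(v+.5)/s-.5)
t5=lambda u,v:c((365,200),5,u,v); s5=lambda u,v:c((170,125),5,u-400,v)
t7=lambda u,v:c((205,155),7,u,v); s6=lambda u,v:c((235,190),6,u,v)
for nm,d,a,b in(('top',T,t5(36,117),t5(336,211)),('scene',S,s5(660,232),s5(502,57))):
    A=onz(d,*a,.037);B=onz(d,*b,.037);print(nm,A.round(4),B.round(4),np.linalg.norm(A-B), np.degrees(np.arctan2(*(A-B)[1::-1])))
    y=(A-B)/np.linalg.norm(A-B);print('origin',(A-81e-3*y).round(4),(B+59e-3*y).round(4))
for nm,t,s in(('sprung',t5(36,117),s5(660,232)),('stub',t5(336,211),s5(502,57))): print(nm,tri(T,t,S,s))
print('other rollers')
for a,b in(((408,291),(461,348)),((259,265),(200,318))): print(np.linalg.norm(onz(T,*a,.013)-onz(T,*b,.013)))
print('frame top')
P=[onz(T,*t7(*q),.01) for q in((68,85),(680,97),(672,555),(50,545))]
for p in P: print(p.round(4))
print([np.linalg.norm(P[i]-P[i-3]).round(4) for i in range(4)],np.mean(P,0))
print('frame scene')
Q=[onz(S,*s6(*q),.01) for q in((278,68),(712,325))]
for p in Q: print(p.round(4))
print(np.linalg.norm(Q[0]-Q[1]))
```

```text
top [ 0.5308 -0.1973  0.037 ] [ 0.49   -0.3305  0.037 ] 0.13939789251500992 72.96744718745117
origin [ 0.5071 -0.2747  0.037 ] [ 0.5072 -0.2741  0.037 ]
scene [ 0.529  -0.1949  0.037 ] [ 0.4866 -0.3306  0.037 ] 0.1421356930719763 72.66852403109066
origin [ 0.5048 -0.2722  0.037 ] [ 0.5042 -0.2742  0.037 ]
sprung (array([ 0.52995102, -0.1958983 ,  0.03761724]), np.float64(0.002933186451697799))
stub (array([ 0.48933199, -0.32868798,  0.04083597]), np.float64(0.0017410051650470395))
other rollers
0.1768849183784908
0.17688608931413313
frame top
[0.6593 0.1565 0.01  ]
[ 0.6562 -0.0432  0.01  ]
[ 0.5075 -0.0414  0.01  ]
[0.509  0.1587 0.01  ]
[np.float64(0.1997), np.float64(0.1487), np.float64(0.2001), np.float64(0.1503)] [0.58300918 0.05764368 0.01      ]
frame scene
[ 0.5035 -0.0395  0.01  ]
[0.5067 0.1596 0.01  ]
0.19918659630967653
```

The roller in the cradle measures 139.4 mm against 140 mm, and the other two measure 177 mm, so it is the one meant. Next is a helper that turns a target pose into move numbers.

```bash
cat >> h.py <<'E'
from scipy.spatial.transform import Rotation as R
def Rt(ang):  # jaw dir (tool z) at angle ang (deg) in world xy, pointing down
    z=np.array([np.cos(np.radians(ang)),np.sin(np.radians(ang)),0]);y=np.array([0,0,-1.]);x=np.cross(y,z)
    return np.c_[x,y,z]
def go(pos,ang):
    s=r.sense();M=s['ee_rot'];rv=R.from_matrix(M.T@Rt(ang)).as_rotvec();t=M.T@(np.array(pos)-s['tcp_pos'])*100
    print('pos',s['tcp_pos'].round(4),'rv',rv.round(4),'cm',t.round(3),'t',round(s['time_s'],2),'F',s['wrist_force'].round(2),'g',round(s['gripper_width'],3))
E
python3 -c "
from h import *
go([.506,-.274,.14],162.8)"
```

```text
pos [ 0.2602 -0.5677  0.2326] rv [-1.80e-03 -8.41e-01  7.00e-04] cm [34.578  9.288 16.446] t 0.1 F [0.32 1.14 0.02] g 0.997
```

Call:
{"name": "step_arm", "arguments": {"moves": [[[0,-0.12,0,3.5,0.5,1.6,100],[0,-0.24,0,7,1,3.2,100],[0,-0.36,0,10.5,2,4.9,100],[0,-0.48,0,14,3,6.6,100],[0,-0.6,0,17.5,4,8.3,100]]]}}

```text
time_s: 0.52
tcp_pos: [0.3855, -0.4182, 0.1929]
ee_rot: [[0.51, -0.0, -0.86], [0.86, 0.0, 0.51], [0.0, -1.0, 0.0]]
wrist_force: [0.5, -0.4, 0.7]
gripper_width: 0.998
```

```bash
python3 -c "
from h import *
go([.506,-.274,.14],162.8)"
```

```text
pos [ 0.3855 -0.4182  0.1929] rv [-0.0004 -0.2355  0.0003] cm [18.548  5.289 -3.004] t 0.52 F [ 0.55 -0.39  0.66] g 0.998
```

Call:
{"name": "step_arm", "arguments": {"moves": [[[0,-0.08,0,3.7,1,-0.6,100],[0,-0.16,0,7.4,2,-1.2,100],[0,-0.2355,0,11.1,3,-1.8,100],[0,-0.2355,0,14.8,4.2,-2.4,100],[0,-0.2355,0,18.55,5.29,-3,100]]]}}

```text
time_s: 0.93
tcp_pos: [0.5067, -0.2744, 0.1398]
ee_rot: [[0.301, -0.001, -0.954], [0.954, 0.0, 0.301], [0.0, -1.0, 0.001]]
wrist_force: [1.1, -0.7, -0.1]
gripper_width: 0.998
```

Run:
```python
from h import *
go([.506,-.274,.029],162.8)
d=cap('top','t1.png');e=cap('scene','s1.png')
a=cv2.resize(d['image'][180:290,340:470,::-1],None,fx=3,fy=3,interpolation=2)
b=cv2.resize(e['image'][90:200,140:270,::-1],None,fx=3,fy=3,interpolation=2)
cv2.imwrite('pics/c4.png',np.hstack([a,b]))
s=r.sense()
for z in (0.14-.011,):print(proj(d,[*s['tcp_pos'][:2],s['tcp_pos'][2]-.011]),proj(e,[*s['tcp_pos'][:2],s['tcp_pos'][2]-.011]))
```

```text
pos [ 0.5067 -0.2744  0.1398] rv [-0.0008 -0.0053  0.0001] cm [ 0.019 11.081  0.074] t 0.93 F [ 1.09 -0.7  -0.06] g 0.998
[415.76876485 231.00849403] [197.74531747 125.83045654]
```

View pics/c4.png

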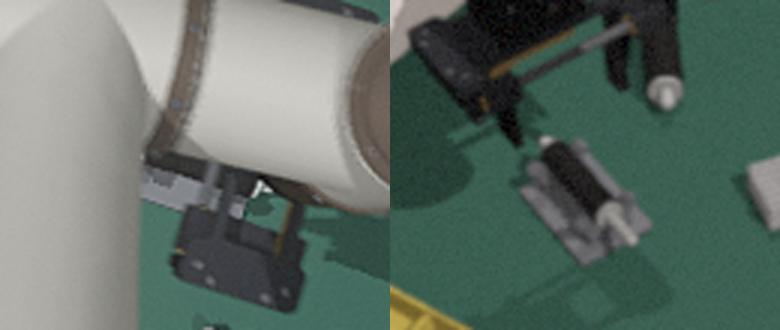

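Call:
{"name": "step_arm", "arguments": {"moves": [[[0,-0.005,0,0,2.5,0.04,85],[0,-0.005,0,0,5,0.07,80],[0,-0.005,0,0,7.5,0.07,80],[0,-0.005,0,0,9.5,0.07,80],[0,-0.005,0,0,11.1,0.07,80]]]}}

```text
time_s: 1.45
tcp_pos: [0.5041, -0.276, 0.0277]
ee_rot: [[0.297, -0.003, -0.955], [0.955, 0.001, 0.297], [-0.0, -1.0, 0.003]]
wrist_force: [0.2, 0.5, 0.5]
gripper_width: 0.811
```

Run:
```python
from h import *
go([.506,-.274,.029],162.8)
e=cap('scene','s2.png');d=cap('top','t2.png')
b=cv2.resize(e['image'][90:200,140:270,::-1],None,fx=6,fy=5.4,interpolation=2)
cv2.imwrite('pics/c5.png',b)
```

```text
pos [ 0.5041 -0.276   0.0277] rv [-0.0029 -0.001  -0.    ] cm [ 0.249 -0.135 -0.118] t 1.45 F [0.19 0.53 0.48] g 0.811
```

View pics/c5.png

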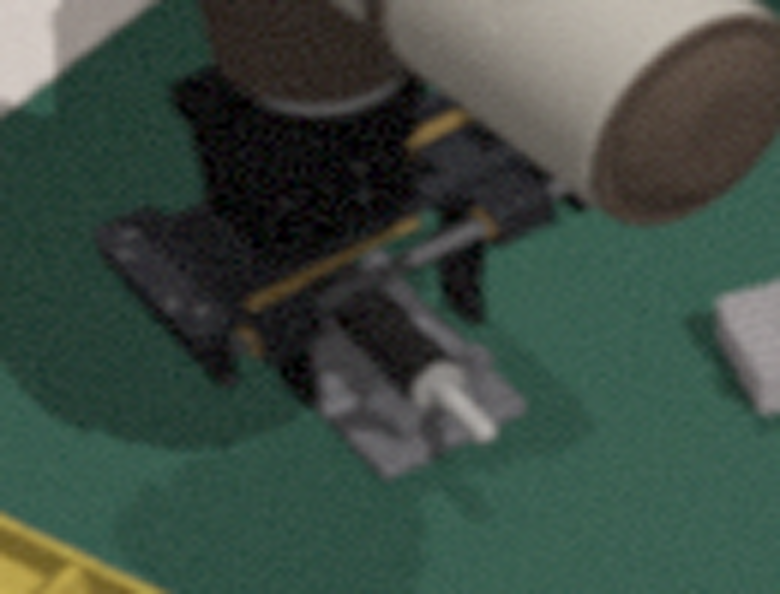

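The fingers straddle the sleeve at about crop (375,330), clear of the vee blocks. I'll centre the gripper and close.

Call:
{"name": "step_arm", "arguments": {"moves": [[[0,0,0,0.2,-0.1,-0.1,80],[0,0,0,0.2,-0.1,-0.1,60],[0,0,0,0.2,-0.1,-0.1,45],[0,0,0,0.2,-0.1,-0.1,40],[0,0,0,0.2,-0.1,-0.1,36]]]}}

```text
time_s: 1.97
tcp_pos: [0.5076, -0.2745, 0.0317]
ee_rot: [[0.296, 0.002, -0.955], [0.955, -0.0, 0.296], [0.0, -1.0, -0.002]]
wrist_force: [0.2, 0.7, 0.5]
gripper_width: 0.584
```

Run:
```python
from h import *
go([.506,-.274,.029],162.8)
```

```text
pos [ 0.5076 -0.2745  0.0317] rv [ 0.0019 -0.0003  0.0002] cm [0.001 0.267 0.164] t 1.97 F [0.16 0.74 0.47] g 0.584
```

Call:
{"name": "step_arm", "arguments": {"moves": [[[0,0,0,0,0,0,45],[0,0,0,0,0,0,40],[0,0,0,0,0,0,38],[0,0,0,0,0,0,38],[0,0,0,0,0,0,38]]]}}

```text
time_s: 2.38
tcp_pos: [0.507, -0.2744, 0.0306]
ee_rot: [[0.296, -0.0, -0.955], [0.955, 0.0, 0.296], [-0.0, -1.0, 0.0]]
wrist_force: [0.0, -0.1, 0.2]
gripper_width: 0.388
```

Run:
```python
from h import *
go([.506,-.274,.029],162.8)
```

```text
pos [ 0.507  -0.2744  0.0306] rv [-0.0001 -0.0003 -0.    ] cm [0.004 0.164 0.111] t 2.38 F [ 0.04 -0.08  0.24] g 0.388
```

Call:
{"name": "step_arm", "arguments": {"moves": [[[0,0,0,0,0.16,0.05,36],[0,0,0,0,0.16,0.05,33],[0,0,0,0,0.16,0.05,30],[0,0,0,0,0.16,0.05,28],[0,0,0,0,0.16,0.05,25]]]}}

```text
time_s: 2.8
tcp_pos: [0.5064, -0.2742, 0.029]
ee_rot: [[0.296, -0.0, -0.955], [0.955, 0.0, 0.296], [0.0, -1.0, 0.0]]
wrist_force: [-0.8, 0.3, -0.8]
gripper_width: 0.286
```

Call:
{"name": "step_arm", "arguments": {"moves": [[[0,0,0,0,0,0,20],[0,0,0,0,0,0,10],[0,0,0,0,0,0,0],[0,0,0,0,0,0,0],[0,0,0,0,0,0,0]]]}}

```text
time_s: 3.22
tcp_pos: [0.5064, -0.2742, 0.0289]
ee_rot: [[0.296, -0.0, -0.955], [0.955, 0.0, 0.296], [0.0, -1.0, 0.001]]
wrist_force: [-0.4, 1.1, -1.4]
gripper_width: 0.293
```

Run:
```python
from h import *
go([.506,-.274,.029],162.8);print(r.sense()['moment'])
```

```text
pos [ 0.5064 -0.2742  0.0289] rv [-0.0005 -0.0004  0.    ] cm [ 0.004 -0.006  0.039] t 3.22 F [-0.41  1.06 -1.43] g 0.293
[ 0.08659921  0.30490118 -0.05872468]
```

Gripped: the width is 25.5 mm, which matches the sleeve. Now I'll lift straight up.

Call:
{"name": "step_arm", "arguments": {"moves": [[[0,0,0,0,-0.8,0,0],[0,0,0,0,-2.5,0,0],[0,0,0,0,-5,0,0],[0,0,0,0,-8,0,0],[0,0,0,0,-11,0,0]]]}}

```text
time_s: 3.63
tcp_pos: [0.5058, -0.2739, 0.1396]
ee_rot: [[0.296, -0.002, -0.955], [0.955, 0.001, 0.296], [0.0, -1.0, 0.002]]
wrist_force: [0.7, 0.2, -2.8]
gripper_width: 0.291
```

Run:
```python
from h import *
d=cap('top');e=cap('scene')
go([.506,-.274,.029],162.8);print(r.sense()['moment'])
cv2.imwrite('pics/c6.png',np.hstack([cv2.resize(x,None,fx=3,fy=3,interpolation=2) for x in (d['image'][180:290,340:470,::-1],e['image'][70:180,140:270,::-1])]))
# low/tall cheek crops scene from clean pic
import pickle
D=pickle.load(open('d0.pkl','rb'));S=D['scene']['image']
a=cv2.resize(S[205:245,250:290,::-1],None,fx=10,fy=10,interpolation=2);b=cv2.resize(S[230:270,305:345,::-1],None,fx=10,fy=10,interpolation=2)
cv2.imwrite('pics/c7.png',np.hstack([a,b]))
T=D['top']['image']
a=cv2.resize(T[175:215,205:245,::-1],None,fx=10,fy=10,interpolation=2);b=cv2.resize(T[175:215,270:310,::-1],None,fx=10,fy=10,interpolation=2)
cv2.imwrite('pics/c8.png',np.hstack([a,b]))
```

```text
pos [ 0.5101 -0.2754  0.145 ] rv [ 0.0124  0.0011 -0.0006] cm [ 0.024 11.598  0.58 ] t 3.73 F [ 1.82 -0.12 -3.81] g 0.291
[-0.08601977 -0.13291381 -0.03943857]
```

View pics/c6.png

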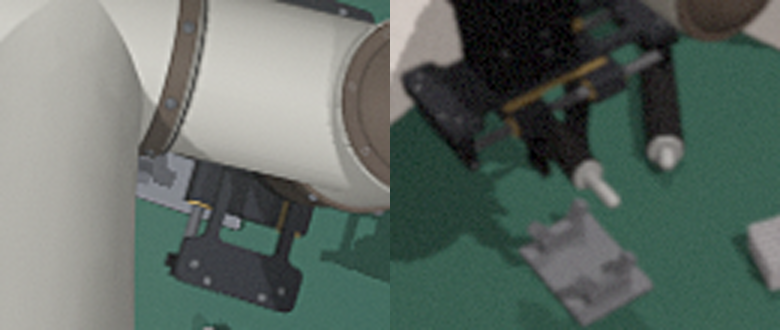

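View pics/c7.png

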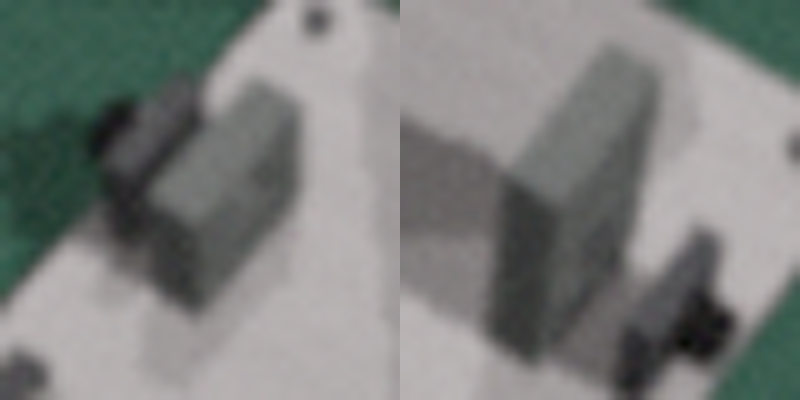

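View pics/c8.png

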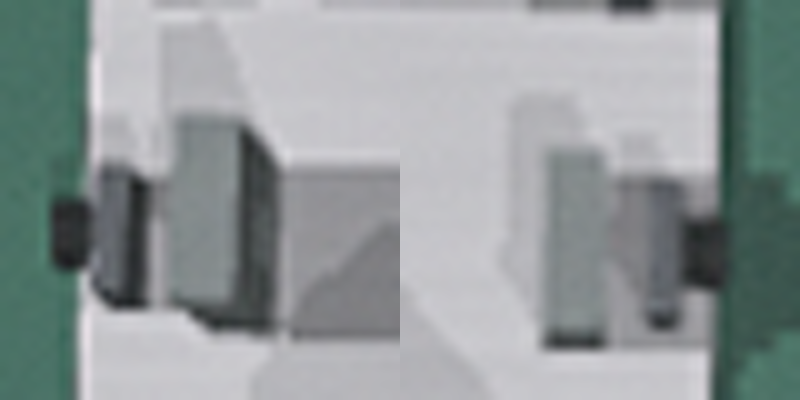

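```bash
cat > fit.py <<'E'
from h import *
import pickle
from scipy.optimize import least_squares
D=pickle.load(open('d0.pkl','rb'));T=D['top'];S=D['scene']
c=lambda o,s,u,v:(o[0]+(u+.5)/s-.5,o[1]+(v+.5)/s-.5)
top=[];sc=[]
plate={'++':(.075,.1),'+-':(.075,-.1),'--':(-.075,-.1),'-+':(-.075,.1)}
for k,q in zip(('++','+-','--','-+'),((68,85),(680,97),(672,555),(50,545))): top.append((c((205,155),7,*q),'p',plate[k]))
for k,q in zip(('--','-+','+-'),((278,68),(712,325),(40,338))): sc.append((c((235,190),6,*q),'p',plate[k]))
# cheeks: tall y 58.5..72.5, low -58.5..-72.5
def ch(which,x,io): return (which,x*.02,(.0585 if io=='i' else .0725)*(1 if which=='t' else -1))
for q,w in (((175,117),('t',1,'o')),((242,117),('t',1,'i')),((237,303),('t',-1,'i')),((168,303),('t',-1,'o'))): top.append((c((205,175),10,*q),'c',ch(*w)))
for q,w in (((547,150),('l',1,'i')),((605,150),('l',1,'o')),((605,332),('l',-1,'o')),((545,332),('l',-1,'i'))): top.append((c((270,175),10,q[0]-400,q[1]),'c',ch(*w)))
for q,w in (((258,80),('l',-1,'o')),((302,106),('l',-1,'i')),((203,225),('l',1,'i')),((152,195),('l',1,'o'))): sc.append((c((250,205),10,*q),'c',ch(*w)))
for q,w in (((505,172),('t',1,'i')),((558,207),('t',1,'o')),((660,68),('t',-1,'o')),((612,42),('t',-1,'i'))): sc.append((c((305,230),10,q[0]-400,q[1]),'c',ch(*w)))
def W(p,o):
    fx,fy,a,dy,dz=p[:5]
    if o[0]=='p': x,y=o[1];z=.01
    else: w,x,y=o[1];y+=dy;z=.044+dz+(.044 if w=='t' else .011)
    return [fx+x*np.cos(a)-y*np.sin(a),fy+x*np.sin(a)+y*np.cos(a),z]
def res(p,full=False):
    out=[]
    for d,L,b in((T,top,p[5:7]),(S,sc,p[7:9])):
        for uv,k,g in L: out.append(proj(d,W(p,(k,g)))+b-uv)
    out=np.array(out)
    if full: return out
    return np.r_[out.ravel()/.5,p[5:]/1.0]
if __name__=='__main__':
    f=least_squares(res,[.583,.0576,0,0,0,0,0,0,0],x_scale=[.01,.01,.01,.01,.01,1,1,1,1],loss='soft_l1')
    p=f.x;C=np.linalg.inv(f.jac.T@f.jac)
    print(p.round(4),'deg',np.degrees(p[2]));print(np.sqrt(np.diag(C)).round(4));print(res(p,True).round(2).tolist())
    a=p[2];print('true middle',W(p,('c',('l',0,0)))[:2],.044+p[4])
    np.save('fit.npy',p)
E
python3 fit.py
```

```text
[ 0.5812  0.0578 -0.0131 -0.0036 -0.0043 -0.0119 -0.6509  0.5438 -0.0341] deg -0.751895514636765
[1.900e-03 1.800e-03 3.100e-03 6.000e-04 1.400e-03 7.589e-01 8.774e-01
 8.125e-01 7.019e-01]
[[-0.18, 0.14], [-0.03, -0.07], [-0.08, 0.51], [-0.06, 0.04], [0.13, -0.18], [-0.01, -0.07], [-0.15, 0.08], [0.16, -0.05], [-0.08, -0.12], [0.55, 0.0], [0.18, 0.06], [-0.28, -0.06], [-0.38, 0.02], [0.02, 0.04], [0.01, -0.33], [-0.33, -0.66], [0.37, -0.2], [-0.4, 0.27], [-0.45, 0.1], [0.09, 0.2], [0.5, 0.17], [0.77, 0.49], [-0.08, -0.26]]
true middle [np.float64(0.5811247881075255), np.float64(0.0542190039633837)] 0.039666789374220066
```

The model fit puts the true middle between the recesses at about (0.581, 0.054), height about 0.040, yaw −0.75°. That is −3.6 mm along the frame's y and about −4 mm in height. The roller hangs level in the gripper. Now the carry to the feeder.

Run:
```python
from h import *
from fit import *
p=np.load('fit.npy')
print('post low',tri(T,(295.5,193),S,(269,212.5)))
go([.5807,.0222,.145],179.25)
```

```text
post low (array([ 0.58656313, -0.022738  ,  0.07789912]), np.float64(0.01469263567127662))
pos [ 0.5101 -0.2754  0.145 ] rv [ 0.0122 -0.286  -0.0024] cm [30.523 -0.04   2.025] t 3.73 F [ 1.82 -0.12 -3.81] g 0.291
```

Call:
{"name": "step_arm", "arguments": {"moves": [[[0,-0.06,0,2,0,0.15,0],[0,-0.12,0,5,0,0.35,0],[0,-0.18,0,8.5,0,0.55,0],[0,-0.24,0,12,0,0.8,0],[0,-0.286,0,15.5,0,1,0]]]}}

```text
time_s: 4.15
tcp_pos: [0.542, -0.1218, 0.138]
ee_rot: [[0.013, -0.002, -1.0], [1.0, 0.001, 0.013], [0.001, -1.0, 0.002]]
wrist_force: [0.6, -0.0, -3.9]
gripper_width: 0.29
```

Call:
{"name": "step_arm", "arguments": {"moves": [[[0,0,0,3.5,0,0,0],[0,0,0,7,0,0,0],[0,0,0,10,0,0,0],[0,0,0,12,0,0,0],[0,0,0,13,0,0,0]]]}}

```text
time_s: 4.57
tcp_pos: [0.5441, 0.0093, 0.1381]
ee_rot: [[0.012, -0.002, -1.0], [1.0, 0.0, 0.012], [0.0, -1.0, 0.002]]
wrist_force: [-0.1, -0.6, -4.1]
gripper_width: 0.292
```

Call:
{"name": "step_arm", "arguments": {"moves": [[[0,0,0,0,0,0,0],[0,0,0,0,0,0,0],[0,0,0,0,0,0,0],[0,0,0,0,0,0,0],[0,0,0,0,0,0,0]]]}}

```text
time_s: 4.98
tcp_pos: [0.5446, 0.0057, 0.1389]
ee_rot: [[0.016, -0.0, -1.0], [1.0, -0.0, 0.016], [-0.0, -1.0, 0.0]]
wrist_force: [-0.0, 0.2, -3.4]
gripper_width: 0.292
```

Run:
```python
from h import *
go([.5807,.0222,.062],179.25)
d=cap('top');e=cap('scene');print(r.sense()['moment'])
cv2.imwrite('pics/c9.png',np.hstack([cv2.resize(x,None,fx=3,fy=3,interpolation=2) for x in (d['image'][120:260,180:310,::-1],e['image'][160:300,230:360,::-1])]))
```

```text
pos [0.5446 0.0057 0.1389] rv [-0.0004 -0.0031 -0.0001] cm [ 1.711  7.687 -3.584] t 4.98 F [-0.04  0.17 -3.44] g 0.292
[-0.04328562  0.10356908  0.01159549]
```

View pics/c9.png

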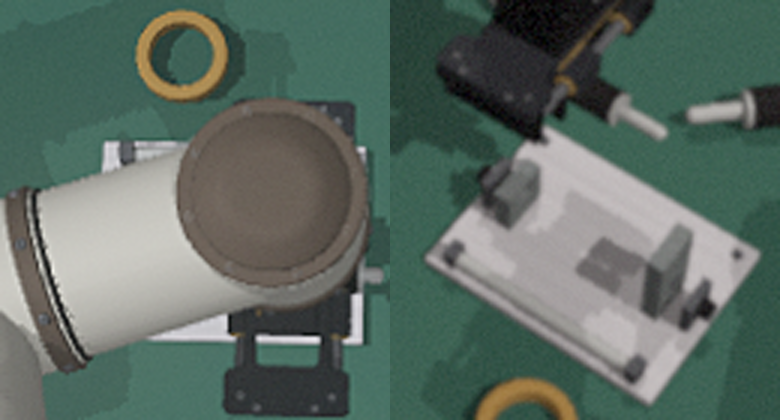

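Call:
{"name": "step_arm", "arguments": {"moves": [[[0,-0.003,0,0.3,1,-1.5,0],[0,-0.003,0,0.9,2.5,-3,0],[0,-0.003,0,1.3,4.5,-3.58,0],[0,-0.003,0,1.5,6,-3.58,0],[0,-0.003,0,1.5,6.4,-3.58,0]]]}}

```text
time_s: 5.5
tcp_pos: [0.5792, 0.0208, 0.0721]
ee_rot: [[0.013, -0.006, -1.0], [1.0, -0.001, 0.013], [-0.001, -1.0, 0.006]]
wrist_force: [-0.7, -1.1, -4.1]
gripper_width: 0.29
```

Call:
{"name": "step_arm", "arguments": {"moves": [[[0,0,0,0,0,0,0],[0,0,0,0,0,0,0],[0,0,0,0,0,0,0],[0,0,0,0,0,0,0],[0,0,0,0,0,0,0]]]}}

```text
time_s: 5.92
tcp_pos: [0.5813, 0.0213, 0.0762]
ee_rot: [[0.011, 0.002, -1.0], [1.0, 0.001, 0.011], [0.001, -1.0, -0.002]]
wrist_force: [0.2, -1.0, -2.6]
gripper_width: 0.29
```

```bash
cat > look.py <<'E'
import sys
from h import *
from fit import W
p=np.load('fit.npy')
tgt=eval(sys.argv[1]);go(tgt,179.25)
s=r.sense();print('mom',s['moment'].round(3))
# roller origin in frame coords from tcp
a=p[2];m=np.array(W(p,('c',('l',0,0)))[:2]);q=s['tcp_pos'][:2]-m
print('rel middle: x %.2f y %.2f  axis above recess %.2f mm'%((q[0]*np.cos(a)+q[1]*np.sin(a))*1e3,(-q[0]*np.sin(a)+q[1]*np.cos(a))*1e3,(s['tcp_pos'][2]+.008-.0397)*1e3))
if len(sys.argv)>2:
    d=cap('top');e=cap('scene')
    cv2.imwrite('pics/'+sys.argv[2],np.hstack([cv2.resize(d['image'][150:255,190:320,::-1],None,fx=2,fy=2,interpolation=2),cv2.resize(e['image'][190:295,230:360,::-1],None,fx=4,fy=4,interpolation=2)[:420,:]][1:]))
E
python3 look.py "[.5807,.0222,.064]" c10.png
```

```text
pos [0.5813 0.0213 0.0762] rv [0.002  0.0016 0.0006] cm [0.089 1.221 0.063] t 5.92 F [ 0.18 -1.02 -2.64] g 0.29
mom [-0.017  0.166 -0.045]
rel middle: x 0.61 y -32.92  axis above recess 44.51 mm
```

View pics/c10.png

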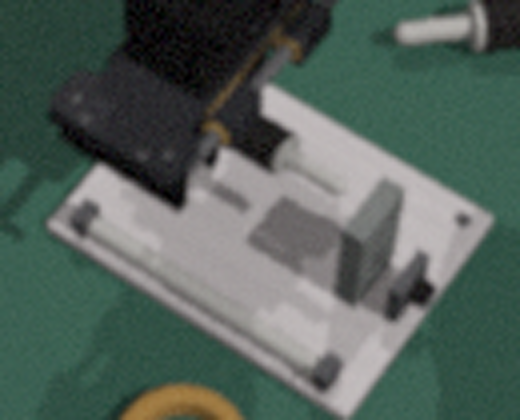

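Run:
```python
from h import *
p=np.load('fit.npy')
e=cap('scene');s=r.sense();M=s['ee_rot']
for L in(.045,.081): 
  q=proj(e,s['tcp_pos']+M[:,0]*L+[0,0,.008]);print(q,q+p[7:9])
cv2.imwrite('pics/c11.png',cv2.resize(e['image'][210:260,270:345,::-1],None,fx=10,fy=10,interpolation=2))
```

```text
[301.34493228 229.15872925] [301.88874509 229.12464043]
[315.66083232 237.73004042] [316.20464513 237.6959516 ]
```

View pics/c11.png

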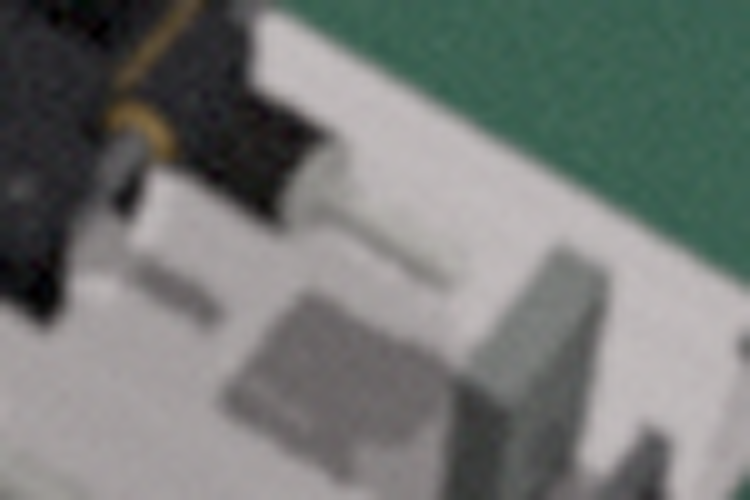

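Run:
```python
from fit import *
b0=np.array([0,-.3,.5,-.85])
def rs(p): return np.r_[res(p,True).ravel()/.4,(p[5:]-b0)/.3]
f=least_squares(rs,[.583,.0576,0,0,0,0,0,0,0],x_scale=[.01,.01,.01,.01,.01,1,1,1,1],loss='soft_l1')
p=f.x;C=np.linalg.inv(f.jac.T@f.jac)
print(p.round(4),np.degrees(p[2]),np.sqrt(np.diag(C)).round(4));print(W(p,('c',('l',0,0))),.044+p[4])
np.save('fit.npy',p)
```

```text
[ 0.5821  0.0583 -0.0131 -0.0036 -0.0049  0.1474 -0.2623  0.6127 -0.5846] -0.7498915160930685 [0.0006 0.0007 0.0026 0.0005 0.0011 0.2742 0.2665 0.2547 0.3123]
[np.float64(0.582064263562234), np.float64(0.054648053171179364), np.float64(0.05009412876651102)] 0.03909412876651103
```

```bash
sed -i 's/\.0397/.0391/' look.py; python3 look.py "[.5817,.0226,.063]"
```

```text
pos [0.581  0.0213 0.0756] rv [0.001  0.0016 0.0003] cm [ 0.132  1.263 -0.068] t 6.07 F [-0.38 -0.38 -3.83] g 0.29
mom [0.012 0.078 0.027]
rel middle: x -0.64 y -33.38  axis above recess 44.53 mm
```

Now lower to 32 mm above the recess, then approach the tall face slowly.

Call:
{"name": "step_arm", "arguments": {"moves": [[[0,0.0015,0,0,0.4,-0.07,0],[0,0.0015,0,0,0.9,-0.07,0],[0,0.0015,0,0,1.25,-0.07,0],[0,0.0015,0,0,1.25,-0.07,0],[0,0.0015,0,0,1.25,-0.07,0]]]}}

```text
time_s: 6.48
tcp_pos: [0.5812, 0.0212, 0.0619]
ee_rot: [[0.013, -0.001, -1.0], [1.0, -0.0, 0.013], [-0.0, -1.0, 0.001]]
wrist_force: [-0.1, -0.6, -3.5]
gripper_width: 0.291
```

Call:
{"name": "step_arm", "arguments": {"moves": [[[0,0,0,0.15,0,0,0],[0,0,0,0.3,0,0,0],[0,0,0,0.45,0,0,0],[0,0,0,0.6,0,0,0],[0,0,0,0.7,0,0,0]]]}}

```text
time_s: 6.9
tcp_pos: [0.5817, 0.0286, 0.0627]
ee_rot: [[0.013, 0.0, -1.0], [1.0, 0.0, 0.013], [0.0, -1.0, -0.0]]
wrist_force: [-0.3, 0.7, -3.4]
gripper_width: 0.286
```

```bash
python3 look.py "[.5817,.0226,.063]"
```

```text
pos [0.5817 0.0286 0.0627] rv [0.0003 0.0003 0.0001] cm [-0.595 -0.031 -0.008] t 6.9 F [-0.3   0.73 -3.43] g 0.286
mom [0.023 0.081 0.008]
rel middle: x -0.03 y -26.10  axis above recess 31.59 mm
```

Call:
{"name": "step_arm", "arguments": {"moves": [[[0,0,0,0.1,0,0,0],[0,0,0,0.2,0,0,0],[0,0,0,0.3,0,0,0],[0,0,0,0.4,0,0,0],[0,0,0,0.4,0,0,0]]]}}

```text
time_s: 7.32
tcp_pos: [0.5816, 0.032, 0.0626]
ee_rot: [[0.013, -0.0, -1.0], [1.0, -0.001, 0.013], [-0.001, -1.0, 0.0]]
wrist_force: [1.2, -3.0, -4.1]
gripper_width: 0.287
```

Call:
{"name": "step_arm", "arguments": {"moves": [[[0,0,0,0.05,0,0,0],[0,0,0,0.1,0,0,0],[0,0,0,0.15,0,0,0],[0,0,0,0.2,0,0,0],[0,0,0,0.2,0,0,0]]]}}

```text
time_s: 7.73
tcp_pos: [0.5816, 0.0341, 0.0625]
ee_rot: [[0.013, -0.0, -1.0], [1.0, -0.0, 0.013], [-0.0, -1.0, 0.0]]
wrist_force: [0.7, -3.7, -3.5]
gripper_width: 0.289
```

```bash
python3 look.py "[.5817,.0226,.063]" c12.png
```

```text
pos [0.5816 0.0341 0.0625] rv [-0.0002 -0.0001 -0.0002] cm [-1.146 -0.048 -0.024] t 7.73 F [ 0.68 -3.74 -3.53] g 0.289
mom [-0.84   0.003  0.001]
rel middle: x -0.19 y -20.59  axis above recess 31.42 mm
```

View pics/c12.png

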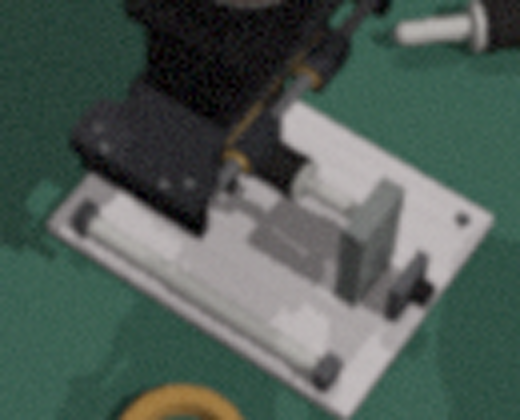

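Call:
{"name": "step_arm", "arguments": {"moves": [[[0,0,0,0.1,0,0,0],[0,0,0,0.2,0,0,0],[0,0,0,0.3,0,0,0],[0,0,0,0.4,0,0,0],[0,0,0,0.5,0,0,0]]]}}

```text
time_s: 8.25
tcp_pos: [0.5817, 0.0391, 0.0625]
ee_rot: [[0.013, -0.0, -1.0], [1.0, -0.0, 0.013], [-0.0, -1.0, 0.0]]
wrist_force: [0.1, -6.2, -3.2]
gripper_width: 0.295
```

Call:
{"name": "step_arm", "arguments": {"moves": [[[0,0,0,0.1,0,0,0],[0,0,0,0.2,0,0,0],[0,0,0,0.3,0,0,0],[0,0,0,0.4,0,0,0],[0,0,0,0.4,0,0,0]]]}}

```text
time_s: 8.67
tcp_pos: [0.5817, 0.0428, 0.0625]
ee_rot: [[0.013, -0.001, -1.0], [1.0, -0.001, 0.013], [-0.001, -1.0, 0.001]]
wrist_force: [0.8, -6.3, -3.5]
gripper_width: 0.287
```

```bash
for i in 1 2 3; do python3 look.py "[.5817,.0226,.063]" c13.png; done
```

```text
pos [0.5817 0.0428 0.0625] rv [-0.0005  0.0001 -0.0008] cm [-2.023 -0.047 -0.03 ] t 8.67 F [ 0.78 -6.31 -3.46] g 0.287
mom [-1.722 -0.112 -0.042]
rel middle: x -0.24 y -11.82  axis above recess 31.42 mm
pos [0.5816 0.0427 0.0625] rv [-0.0006 -0.     -0.0008] cm [-2.014 -0.05  -0.032] t 8.77 F [ 1.21 -6.47 -3.49] g 0.289
mom [-1.75  -0.156 -0.023]
rel middle: x -0.26 y -11.91  axis above recess 31.38 mm
pos [0.5817 0.0427 0.0625] rv [-0.0005 -0.     -0.0008] cm [-2.013 -0.045 -0.028] t 8.87 F [ 1.12 -6.54 -3.79] g 0.292
mom [-1.756 -0.123 -0.03 ]
rel middle: x -0.22 y -11.92  axis above recess 31.43 mm
```

View pics/c13.png

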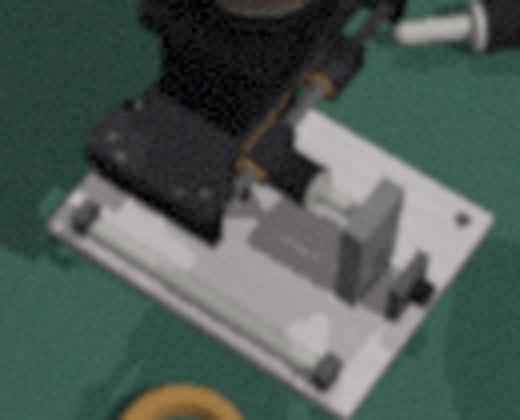

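Call:
{"name": "step_arm", "arguments": {"moves": [[[0,0,0,0.1,0,-0.02,0],[0,0,0,0.2,0,-0.02,0],[0,0,0,0.3,0,-0.02,0],[0,0,0,0.3,0.3,-0.02,0],[0,0,0,0.3,0.6,-0.02,0]]]}}

```text
time_s: 9.38
tcp_pos: [0.5819, 0.0455, 0.0569]
ee_rot: [[0.013, -0.0, -1.0], [1.0, -0.001, 0.013], [-0.001, -1.0, 0.0]]
wrist_force: [-0.3, -8.0, -0.7]
gripper_width: 0.286
```

Call:
{"name": "step_arm", "arguments": {"moves": [[[0,0,0,0,0.2,0,0],[0,0,0,0,0.4,0,0],[0,0,0,0,0.6,0,0],[0,0,0,0,0.7,0,0],[0,0,0,0,0.7,0,0]]]}}

```text
time_s: 9.8
tcp_pos: [0.5816, 0.0454, 0.0495]
ee_rot: [[0.013, -0.001, -1.0], [1.0, -0.001, 0.013], [-0.001, -1.0, 0.001]]
wrist_force: [-0.6, -7.7, -2.1]
gripper_width: 0.283
```

```bash
for i in 1 2 ; do python3 look.py "[.5817,.0226,.063]" c13.png; done
```

```text
pos [0.5816 0.0454 0.0495] rv [-0.0013 -0.0001 -0.0012] cm [-2.279 -1.346 -0.039] t 9.8 F [-0.57 -7.74 -2.07] g 0.283
mom [-1.964  0.046 -0.054]
rel middle: x -0.35 y -9.28  axis above recess 18.42 mm
pos [0.5816 0.0454 0.0496] rv [-0.0014 -0.0001 -0.0012] cm [-2.277 -1.339 -0.041] t 9.9 F [-0.33 -6.86 -2.34] g 0.29
mom [-1.987  0.024 -0.018]
rel middle: x -0.37 y -9.30  axis above recess 18.48 mm
```

Call:
{"name": "step_arm", "arguments": {"moves": [[[0,0,0,0,0.05,0,0],[0,0,0,0,0.1,0,0],[0,0,0,0,0.1,0,0],[0,0,0,0,0.15,0,0],[0,0,0,0,0.15,0,0]]]}}

```text
time_s: 10.42
tcp_pos: [0.5816, 0.0454, 0.0481]
ee_rot: [[0.013, -0.001, -1.0], [1.0, -0.001, 0.013], [-0.001, -1.0, 0.001]]
wrist_force: [0.1, -7.0, -2.2]
gripper_width: 0.289
```

Call:
{"name": "step_arm", "arguments": {"moves": [[[0,0,0,0,0.03,0,0],[0,0,0,0,0.05,0,0],[0,0,0,0,0.05,0,0],[0,0,0,0,0.05,0,0],[0,0,0,0,0.05,0,0]]]}}

```text
time_s: 10.83
tcp_pos: [0.5816, 0.0454, 0.0477]
ee_rot: [[0.013, -0.001, -1.0], [1.0, -0.001, 0.013], [-0.001, -1.0, 0.001]]
wrist_force: [-0.8, -7.9, -1.7]
gripper_width: 0.286
```

```bash
for i in 1 2 ; do python3 look.py "[.5817,.0226,.063]" c13.png; done
```

```text
pos [0.5816 0.0454 0.0477] rv [-0.0011  0.0001 -0.0012] cm [-2.28  -1.523 -0.034] t 10.83 F [-0.77 -7.87 -1.7 ] g 0.286
mom [-2.006e+00  8.100e-02 -2.000e-03]
rel middle: x -0.30 y -9.27  axis above recess 16.65 mm
pos [0.5816 0.0454 0.0477] rv [-0.0013  0.0001 -0.0012] cm [-2.28  -1.526 -0.038] t 10.93 F [-0.04 -7.07 -0.84] g 0.289
mom [-1.959  0.124 -0.015]
rel middle: x -0.34 y -9.27  axis above recess 16.61 mm
```

Call:
{"name": "step_arm", "arguments": {"moves": [[[0,0,0,0,0.03,0,0],[0,0,0,0,0.05,0,0],[0,0,0,0,0.05,0,0],[0,0,0,0,0.05,0,0],[0,0,0,0,0.05,0,0]]]}}

```text
time_s: 11.45
tcp_pos: [0.5817, 0.0454, 0.0474]
ee_rot: [[0.013, -0.001, -1.0], [1.0, -0.001, 0.013], [-0.001, -1.0, 0.001]]
wrist_force: [0.3, -7.3, -1.5]
gripper_width: 0.292
```

```bash
for i in 1 2 ; do python3 look.py "[.5817,.0226,.063]" c13.png; done
```

```text
pos [0.5817 0.0454 0.0474] rv [-0.0011  0.0002 -0.0013] cm [-2.281 -1.56  -0.031] t 11.45 F [ 0.28 -7.33 -1.46] g 0.292
mom [-2.06   0.163 -0.052]
rel middle: x -0.28 y -9.26  axis above recess 16.28 mm
pos [0.5816 0.0454 0.0474] rv [-0.0011  0.0002 -0.0013] cm [-2.279 -1.559 -0.033] t 11.55 F [-0.13 -6.97 -1.4 ] g 0.29
mom [-2.039  0.152 -0.021]
rel middle: x -0.29 y -9.28  axis above recess 16.28 mm
```

Call:
{"name": "step_arm", "arguments": {"moves": [[[0,0,0,0,0.03,0,0],[0,0,0,0,0.05,0,0],[0,0,0,0,0.05,0,0],[0,0,0,0,0.05,0,0],[0,0,0,0,0.05,0,0]]]}}

```text
time_s: 12.07
tcp_pos: [0.5817, 0.0454, 0.047]
ee_rot: [[0.013, -0.001, -1.0], [1.0, -0.001, 0.013], [-0.001, -1.0, 0.001]]
wrist_force: [0.7, -7.8, -0.1]
gripper_width: 0.293
```

```bash
for i in 1 2 ; do python3 look.py "[.5817,.0226,.063]" c13.png; done
```

```text
pos [0.5817 0.0454 0.047 ] rv [-0.001   0.0002 -0.0013] cm [-2.284 -1.595 -0.026] t 12.07 F [ 0.7  -7.81 -0.1 ] g 0.293
mom [-2.049  0.214 -0.043]
rel middle: x -0.23 y -9.23  axis above recess 15.92 mm
pos [0.5817 0.0454 0.047 ] rv [-0.0009  0.0002 -0.0013] cm [-2.281 -1.594 -0.024] t 12.17 F [ 0.14 -7.42 -0.54] g 0.289
mom [-2.001  0.2   -0.057]
rel middle: x -0.21 y -9.26  axis above recess 15.93 mm
```

Call:
{"name": "step_arm", "arguments": {"moves": [[[0,0,0,0,-0.2,0,0],[0,0,0,0.05,-0.35,0,0],[0,0,0,0.2,-0.35,0,0],[0,0,0,0.35,-0.35,0,0],[0,0,0,0.5,-0.35,0,0]]]}}

```text
time_s: 12.68
tcp_pos: [0.581, 0.0498, 0.0495]
ee_rot: [[0.013, -0.003, -1.0], [1.0, -0.002, 0.013], [-0.002, -1.0, 0.003]]
wrist_force: [0.7, -10.3, -5.3]
gripper_width: 0.288
```

```bash
for i in 1 2 ; do python3 look.py "[.5822,.0561,.0505]" c14.png; done
```

```text
pos [0.581  0.0498 0.0495] rv [-0.0031 -0.0004 -0.0023] cm [ 0.636 -0.097 -0.11 ] t 12.68 F [  0.68 -10.28  -5.29] g 0.288
mom [-2.819 -0.173 -0.053]
rel middle: x -0.99 y -4.91  axis above recess 18.44 mm
pos [0.581  0.0499 0.0495] rv [-0.0031 -0.0002 -0.0022] cm [ 0.625 -0.101 -0.113] t 12.78 F [ 1.58 -8.51 -3.92] g 0.294
mom [-2.592 -0.111 -0.024]
rel middle: x -1.02 y -4.80  axis above recess 18.41 mm
```

Call:
{"name": "step_arm", "arguments": {"moves": [[[-0.003,0,-0.002,0.05,-0.1,-0.11,0],[-0.003,0,-0.002,0.15,-0.1,-0.11,0],[-0.003,0,-0.002,0.25,-0.1,-0.11,0],[-0.003,0,-0.002,0.35,-0.1,-0.11,0],[-0.003,0,-0.002,0.4,-0.1,-0.11,0]]]}}

```text
time_s: 13.3
tcp_pos: [0.5813, 0.0532, 0.0501]
ee_rot: [[0.014, -0.002, -1.0], [1.0, -0.001, 0.014], [-0.001, -1.0, 0.002]]
wrist_force: [0.0, -10.9, -5.1]
gripper_width: 0.291
```

```bash
for i in 1 2 ; do python3 look.py "[.5822,.0561,.0505]" c14.png; done
```

```text
pos [0.5813 0.0532 0.0501] rv [-0.0022 -0.0005 -0.0012] cm [ 0.293 -0.042 -0.081] t 13.3 F [ 1.000e-02 -1.091e+01 -5.070e+00] g 0.291
mom [-3.137  0.027 -0.006]
rel middle: x -0.70 y -1.48  axis above recess 18.99 mm
pos [0.5814 0.0532 0.0501] rv [-0.0021 -0.0004 -0.0012] cm [ 0.292 -0.042 -0.081] t 13.4 F [ -0.44 -10.86  -4.1 ] g 0.288
mom [-3.031  0.007 -0.013]
rel middle: x -0.69 y -1.47  axis above recess 18.98 mm
```

View pics/c14.png

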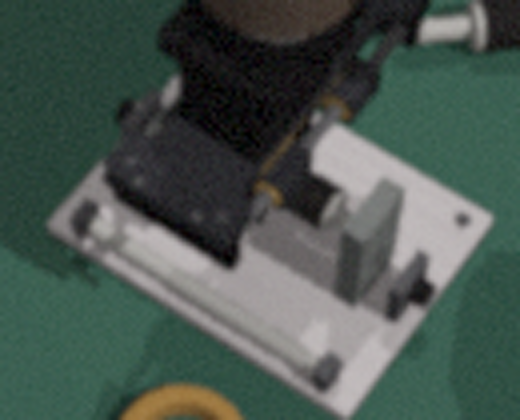

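Call:
{"name": "step_arm", "arguments": {"moves": [[[-0.002,0,-0.001,0.06,-0.02,-0.08,0],[-0.002,0,-0.001,0.12,-0.02,-0.08,0],[-0.002,0,-0.001,0.18,-0.02,-0.08,0],[-0.002,0,-0.001,0.24,-0.02,-0.08,0],[-0.002,0,-0.001,0.28,-0.02,-0.08,0]]]}}

```text
time_s: 13.92
tcp_pos: [0.5815, 0.0555, 0.05]
ee_rot: [[0.014, -0.002, -1.0], [1.0, -0.001, 0.014], [-0.001, -1.0, 0.002]]
wrist_force: [-0.3, -11.3, -5.5]
gripper_width: 0.291
```

```bash
for i in 1 2 3; do python3 look.py "[.5822,.0561,.0505]" c15.png; done
```

```text
pos [0.5815 0.0555 0.05  ] rv [-0.0018 -0.0006 -0.0009] cm [ 0.06  -0.049 -0.07 ] t 13.92 F [ -0.33 -11.31  -5.46] g 0.291
mom [-3.363  0.217  0.004]
rel middle: x -0.59 y 0.85  axis above recess 18.92 mm
pos [0.5815 0.0555 0.05  ] rv [-0.0018 -0.0006 -0.0009] cm [ 0.058 -0.051 -0.07 ] t 14.02 F [ -1.02 -11.27  -5.35] g 0.287
mom [-3.313  0.29   0.008]
rel middle: x -0.58 y 0.87  axis above recess 18.90 mm
pos [0.5815 0.0555 0.05  ] rv [-0.0018 -0.0007 -0.0009] cm [ 0.062 -0.047 -0.069] t 14.12 F [  0.4  -11.73  -4.77] g 0.29
mom [-3.322  0.209  0.04 ]
rel middle: x -0.57 y 0.83  axis above recess 18.93 mm
```

Call:
{"name": "step_arm", "arguments": {"moves": [[[-0.001,0,-0.001,0.04,0,-0.05,0],[-0.001,0,-0.001,0.08,0,-0.05,0],[-0.001,0,-0.001,0.1,0,-0.05,0],[-0.001,0,-0.001,0.1,0.1,-0.05,0],[-0.001,0,-0.001,0.1,0.2,-0.05,0]]]}}

```text
time_s: 14.63
tcp_pos: [0.5817, 0.0563, 0.0482]
ee_rot: [[0.013, -0.002, -1.0], [1.0, -0.0, 0.013], [-0.0, -1.0, 0.002]]
wrist_force: [-1.5, -12.4, -3.1]
gripper_width: 0.286
```

```bash
for i in 1 2 3; do python3 look.py "[.5822,.0561,.0505]" c15.png; done
```

```text
pos [0.5817 0.0563 0.0482] rv [-0.0015 -0.0004 -0.0002] cm [-0.021 -0.231 -0.053] t 14.63 F [ -1.54 -12.4   -3.05] g 0.286
mom [-3.187  0.686  0.076]
rel middle: x -0.42 y 1.66  axis above recess 17.09 mm
pos [0.5816 0.0563 0.0482] rv [-0.0016 -0.0004 -0.0002] cm [-0.021 -0.231 -0.056] t 14.73 F [ -2.45 -10.32  -2.71] g 0.287
mom [-3.235  0.672  0.092]
rel middle: x -0.44 y 1.66  axis above recess 17.09 mm
pos [0.5817 0.0563 0.0483] rv [-0.0015 -0.0004 -0.0002] cm [-0.022 -0.219 -0.052] t 14.83 F [ -1.91 -11.46  -3.63] g 0.291
mom [-3.235  0.64   0.046]
rel middle: x -0.41 y 1.67  axis above recess 17.21 mm
```

Call:
{"name": "step_arm", "arguments": {"moves": [[[-0.001,0,0,0,0.08,-0.02,0],[-0.001,0,0,0,0.16,-0.02,0],[-0.001,0,0,0,0.24,-0.02,0],[-0.001,0,0,0,0.32,-0.02,0],[-0.001,0,0,0,0.32,-0.02,0]]]}}

```text
time_s: 15.35
tcp_pos: [0.5829, 0.0566, 0.0457]
ee_rot: [[0.013, 0.002, -1.0], [1.0, 0.0, 0.013], [0.0, -1.0, -0.002]]
wrist_force: [-1.8, -12.4, -1.3]
gripper_width: 0.288
```

```bash
for i in 1 2 ; do python3 look.py "[.5822,.0561,.032]" c15.png; done
```

```text
pos [0.5829 0.0566 0.0457] rv [ 0.0019 -0.0003  0.0005] cm [-0.047  1.369  0.068] t 15.35 F [ -1.82 -12.36  -1.27] g 0.288
mom [-3.21   0.347 -0.047]
rel middle: x 0.77 y 1.92  axis above recess 14.60 mm
pos [0.5829 0.0566 0.0457] rv [ 0.002  -0.0004  0.0005] cm [-0.048  1.372  0.073] t 15.45 F [ -1.49 -10.62  -1.7 ] g 0.287
mom [-3.181  0.404  0.093]
rel middle: x 0.82 y 1.92  axis above recess 14.62 mm
```

Call:
{"name": "step_arm", "arguments": {"moves": [[[0.001,0,0,-0.03,0.1,0.04,0],[0.001,0,0,-0.03,0.2,0.04,0],[0.001,0,0,-0.03,0.3,0.04,0],[0.001,0,0,-0.03,0.4,0.04,0],[0.001,0,0,-0.03,0.5,0.04,0]]]}}

```text
time_s: 15.97
tcp_pos: [0.5833, 0.0565, 0.0412]
ee_rot: [[0.013, 0.003, -1.0], [1.0, 0.001, 0.013], [0.001, -1.0, -0.003]]
wrist_force: [-0.2, -11.1, -0.3]
gripper_width: 0.29
```

```bash
for i in 1 2 ; do python3 look.py "[.5822,.0561,.032]" c15.png; done
```

```text
pos [0.5833 0.0565 0.0412] rv [ 0.0027 -0.0003  0.001 ] cm [-0.041  0.919  0.111] t 15.97 F [ -0.21 -11.1   -0.35] g 0.29
mom [-3.181  0.208  0.012]
rel middle: x 1.20 y 1.85  axis above recess 10.09 mm
pos [0.5833 0.0565 0.041 ] rv [ 0.0027 -0.0004  0.001 ] cm [-0.042  0.904  0.111] t 16.07 F [  0.42 -12.18  -2.52] g 0.292
mom [-3.205  0.097 -0.031]
rel middle: x 1.21 y 1.86  axis above recess 9.95 mm
```

Call:
{"name": "step_arm", "arguments": {"moves": [[[0.003,0,0.001,-0.03,0.1,0.11,0],[0.003,0,0.001,-0.03,0.2,0.11,0],[0.003,0,0.001,-0.03,0.3,0.11,0],[0.003,0,0.001,-0.03,0.4,0.11,0],[0.003,0,0.001,-0.03,0.5,0.11,0]]]}}

```text
time_s: 16.58
tcp_pos: [0.5821, 0.0572, 0.0352]
ee_rot: [[0.014, -0.0, -1.0], [1.0, 0.001, 0.014], [0.001, -1.0, 0.0]]
wrist_force: [0.0, -8.2, -5.6]
gripper_width: 0.288
```

```bash
for i in 1 2 ; do python3 look.py "[.5822,.0561,.032]" c16.png; done
```

```text
pos [0.5821 0.0572 0.0352] rv [-0.0002 -0.0009  0.0015] cm [-0.112  0.324 -0.014] t 16.58 F [ 0.01 -8.22 -5.56] g 0.288
mom [-2.422 -0.12  -0.061]
rel middle: x -0.02 y 2.57  axis above recess 4.14 mm
pos [0.5821 0.0571 0.0351] rv [-0.0006 -0.0006  0.001 ] cm [-0.103  0.313 -0.016] t 16.68 F [ 1.31 -8.79 -6.42] g 0.292
mom [-2.387 -0.066 -0.009]
rel middle: x -0.04 y 2.48  axis above recess 4.03 mm
```

View pics/c16.png

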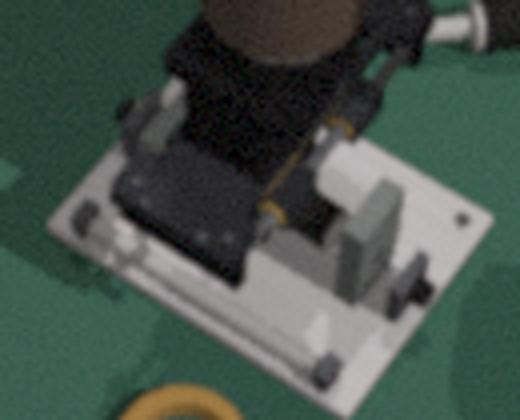

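Call:
{"name": "step_arm", "arguments": {"moves": [[[0,0,0.001,0,0.05,0,0],[0,0,0.001,0,0.1,0,0],[0,0,0.001,0,0.15,0,0],[0,0,0.001,0,0.2,0,0],[0,0,0.001,0,0.2,0,0]]]}}

```text
time_s: 17.2
tcp_pos: [0.5822, 0.0572, 0.0336]
ee_rot: [[0.013, -0.0, -1.0], [1.0, 0.0, 0.013], [0.0, -1.0, 0.0]]
wrist_force: [-0.5, -8.4, -3.7]
gripper_width: 0.288
```

```bash
for i in 1 2 3; do python3 look.py "[.5822,.0561,.032]" c16.png; done
```

```text
pos [0.5822 0.0572 0.0336] rv [-0.0002 -0.0003  0.0001] cm [-0.11   0.157  0.002] t 17.2 F [-0.51 -8.37 -3.69] g 0.288
mom [-2.248  0.1   -0.017]
rel middle: x 0.13 y 2.55  axis above recess 2.48 mm
pos [0.5822 0.0572 0.0337] rv [-0.0001 -0.0003  0.0001] cm [-0.113  0.166  0.003] t 17.3 F [-0.08 -8.11 -4.08] g 0.287
mom [-2.264  0.126 -0.009]
rel middle: x 0.15 y 2.59  axis above recess 2.56 mm
pos [0.5822 0.0572 0.0337] rv [-0.0001 -0.0003  0.0002] cm [-0.114  0.167  0.002] t 17.4 F [ 0.28 -7.5  -2.66] g 0.29
mom [-2.25   0.099  0.014]
rel middle: x 0.14 y 2.59  axis above recess 2.57 mm
```

Call:
{"name": "step_arm", "arguments": {"moves": [[[0,0,0,0,0.05,0,0],[0,0,0,-0.1,0.06,0,0],[0,0,0,-0.2,0.06,0,0],[0,0,0,-0.3,0.06,0,0],[0,0,0,-0.35,0.06,0,0]]]}}

```text
time_s: 17.92
tcp_pos: [0.5823, 0.054, 0.0332]
ee_rot: [[0.013, 0.0, -1.0], [1.0, 0.001, 0.013], [0.001, -1.0, -0.0]]
wrist_force: [-1.0, -7.0, -2.4]
gripper_width: 0.293
```

```bash
for i in 1 2; do python3 look.py "[.5822,.0461,.033]" c17.png; done
```

```text
pos [0.5823 0.054  0.0332] rv [ 0.0003 -0.0001  0.0006] cm [-0.794  0.02  -0.003] t 17.92 F [-0.98 -6.98 -2.37] g 0.293
mom [-1.832  0.266  0.038]
rel middle: x 0.22 y -0.61  axis above recess 2.10 mm
pos [0.5823 0.0541 0.0332] rv [ 0.0004 -0.0001  0.0006] cm [-0.796  0.019 -0.   ] t 18.02 F [-0.85 -6.69 -1.89] g 0.29
mom [-1.878  0.251  0.061]
rel middle: x 0.24 y -0.58  axis above recess 2.10 mm
```

Call:
{"name": "step_arm", "arguments": {"moves": [[[0,0,0,-0.06,0,0,0],[0,0,0,-0.12,0,0,0],[0,0,0,-0.18,0,0,0],[0,0,0,-0.24,0,0,0],[0,0,0,-0.3,0,0,0]]]}}

```text
time_s: 18.53
tcp_pos: [0.5823, 0.0514, 0.0332]
ee_rot: [[0.013, 0.001, -1.0], [1.0, 0.001, 0.013], [0.001, -1.0, -0.001]]
wrist_force: [-1.0, -5.4, -2.5]
gripper_width: 0.291
```

```bash
for i in 1 2; do python3 look.py "[.5822,.0461,.033]" c17.png; done
```

```text
pos [0.5823 0.0514 0.0332] rv [0.0006 0.0001 0.001 ] cm [-0.529  0.021  0.005] t 18.53 F [-0.98 -5.37 -2.54] g 0.291
mom [-1.452  0.332  0.044]
rel middle: x 0.29 y -3.25  axis above recess 2.11 mm
pos [0.5823 0.0514 0.0332] rv [ 0.0006 -0.      0.001 ] cm [-0.527  0.018  0.006] t 18.63 F [-1.09 -5.71 -2.58] g 0.29
mom [-1.57   0.349  0.08 ]
rel middle: x 0.31 y -3.28  axis above recess 2.09 mm
```

Call:
{"name": "step_arm", "arguments": {"moves": [[[0,0,0,-0.1,0,0,0],[0,0,0,-0.2,0,0,0],[0,0,0,-0.3,0,0,0],[0,0,0,-0.4,0,0,0],[0,0,0,-0.5,0,0,0]]]}}

```text
time_s: 19.15
tcp_pos: [0.5829, 0.0471, 0.0331]
ee_rot: [[0.013, 0.002, -1.0], [1.0, 0.002, 0.013], [0.002, -1.0, -0.002]]
wrist_force: [-1.2, -2.8, -6.2]
gripper_width: 0.286
```

```bash
for i in 1 2; do python3 look.py "[.5822,.0461,.033]" c17.png; done
```

```text
pos [0.5829 0.0471 0.0331] rv [ 0.0023 -0.0001  0.0021] cm [-0.096  0.006  0.069] t 19.15 F [-1.19 -2.76 -6.18] g 0.286
mom [-0.842  0.28   0.024]
rel middle: x 0.94 y -7.58  axis above recess 1.96 mm
pos [0.583  0.0469 0.0331] rv [ 0.0023 -0.0002  0.0019] cm [-0.078  0.008  0.074] t 19.25 F [-0.83 -3.92 -6.25] g 0.291
mom [-1.122  0.311  0.02 ]
rel middle: x 0.99 y -7.77  axis above recess 1.98 mm
```

View pics/c17.png

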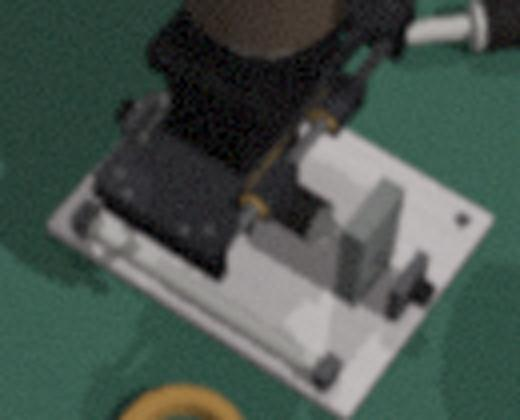

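Call:
{"name": "step_arm", "arguments": {"moves": [[[0.002,0,0.002,0,0.04,0.05,0],[0.002,0,0.002,-0.03,0.08,0.05,0],[0.002,0,0.002,-0.06,0.08,0.05,0],[0.002,0,0.002,-0.09,0.08,0.05,0],[0.002,0,0.002,-0.12,0.08,0.05,0]]]}}

```text
time_s: 19.77
tcp_pos: [0.5831, 0.046, 0.0329]
ee_rot: [[0.013, 0.002, -1.0], [1.0, 0.0, 0.013], [0.0, -1.0, -0.002]]
wrist_force: [0.1, -2.7, -4.0]
gripper_width: 0.287
```

```bash
for i in 1 2 3; do python3 look.py "[.5822,.0451,.0325]" c17.png; done
```

```text
pos [0.5831 0.046  0.0329] rv [0.0019 0.0003 0.0003] cm [-0.092  0.042  0.088] t 19.77 F [ 0.05 -2.68 -4.  ] g 0.287
mom [-0.844  0.313  0.062]
rel middle: x 1.14 y -8.63  axis above recess 1.82 mm
pos [0.5831 0.0459 0.0329] rv [0.0019 0.0002 0.0003] cm [-0.082  0.043  0.086] t 19.87 F [-0.34 -2.44 -3.42] g 0.288
mom [-0.872  0.26   0.02 ]
rel middle: x 1.12 y -8.73  axis above recess 1.83 mm
pos [0.583  0.0459 0.0329] rv [0.0017 0.0001 0.0002] cm [-0.08   0.038  0.083] t 19.97 F [-1.03 -4.5  -3.24] g 0.288
mom [-0.944  0.227  0.071]
rel middle: x 1.09 y -8.75  axis above recess 1.79 mm
```

Call:
{"name": "step_arm", "arguments": {"moves": [[[0,0,0,-0.02,0.03,0.04,0],[0,0,0,-0.04,0.06,0.04,0],[0,0,0,-0.06,0.08,0.04,0],[0,0,0,-0.08,0.08,0.04,0],[0,0,0,-0.08,0.08,0.04,0]]]}}

```text
time_s: 20.48
tcp_pos: [0.5826, 0.045, 0.0319]
ee_rot: [[0.013, 0.002, -1.0], [1.0, 0.0, 0.013], [0.0, -1.0, -0.002]]
wrist_force: [0.2, -3.5, -3.1]
gripper_width: 0.292
```

```bash
for i in 1 2 3; do python3 look.py "[.5822,.0451,.0315]" c17.png; done
```

```text
pos [0.5826 0.045  0.0319] rv [0.0015 0.     0.0001] cm [0.005 0.039 0.038] t 20.48 F [ 0.24 -3.52 -3.11] g 0.292
mom [-0.81  -0.008 -0.065]
rel middle: x 0.64 y -9.60  axis above recess 0.79 mm
pos [0.5825 0.0451 0.0319] rv [0.0014 0.0001 0.0001] cm [0.004 0.036 0.032] t 20.58 F [ 1.15 -2.98 -2.9 ] g 0.287
mom [-0.929  0.037 -0.073]
rel middle: x 0.58 y -9.58  axis above recess 0.76 mm
pos [0.5825 0.0451 0.0319] rv [0.0013 0.     0.0001] cm [0.004 0.036 0.028] t 20.68 F [ 0.65 -4.31 -3.42] g 0.289
mom [-0.901  0.014 -0.02 ]
rel middle: x 0.54 y -9.59  axis above recess 0.76 mm
```

Call:
{"name": "step_arm", "arguments": {"moves": [[[0,0,0,-0.02,0.02,0.02,0],[0,0,0,-0.04,0.04,0.02,0],[0,0,0,-0.05,0.06,0.02,0],[0,0,0,-0.05,0.06,0.02,0],[0,0,0,-0.05,0.06,0.02,0]]]}}

```text
time_s: 21.2
tcp_pos: [0.582, 0.0446, 0.0312]
ee_rot: [[0.013, 0.001, -1.0], [1.0, 0.0, 0.013], [0.0, -1.0, -0.001]]
wrist_force: [0.3, -2.2, -2.9]
gripper_width: 0.292
```

```bash
for i in 1 2 3; do python3 look.py "[.5822,.0451,.0315]" c17.png; done
```

```text
pos [0.582  0.0446 0.0312] rv [0.0008 0.0002 0.    ] cm [ 0.052 -0.034 -0.015] t 21.2 F [ 0.34 -2.23 -2.95] g 0.292
mom [-0.656  0.052  0.035]
rel middle: x 0.11 y -10.07  axis above recess 0.06 mm
pos [0.582  0.0446 0.0311] rv [0.0008 0.0001 0.    ] cm [ 0.053 -0.037 -0.016] t 21.3 F [ 0.37 -1.56 -3.69] g 0.287
mom [-0.655  0.015 -0.016]
rel middle: x 0.10 y -10.08  axis above recess 0.03 mm
pos [0.5821 0.0446 0.0312] rv [0.0009 0.0002 0.    ] cm [ 0.051 -0.031 -0.011] t 21.4 F [-0.18 -2.59 -2.61] g 0.288
mom [-0.626  0.056  0.02 ]
rel middle: x 0.15 y -10.05  axis above recess 0.09 mm
```

Call:
{"name": "step_arm", "arguments": {"moves": [[[0,0,0,0,0.02,0,0],[0,0,0,0,0.04,0,0],[0,0,0,0,0.06,0,0],[0,0,0,0,0.06,0,0],[0,0,0,0,0.06,0,0]]]}}

```text
time_s: 21.92
tcp_pos: [0.5822, 0.0445, 0.0306]
ee_rot: [[0.013, 0.001, -1.0], [1.0, 0.0, 0.013], [0.0, -1.0, -0.001]]
wrist_force: [-0.7, -1.8, -3.1]
gripper_width: 0.292
```

```bash
for i in 1 2 3; do python3 look.py "[.5822,.0451,.0315]" c17.png; done
```

```text
pos [0.5822 0.0445 0.0306] rv [0.0011 0.0001 0.    ] cm [ 0.059 -0.089 -0.004] t 21.92 F [-0.68 -1.84 -3.11] g 0.292
mom [-0.555  0.098 -0.006]
rel middle: x 0.22 y -10.13  axis above recess -0.49 mm
pos [0.5822 0.0446 0.0306] rv [0.0011 0.0001 0.    ] cm [ 0.055 -0.088 -0.003] t 22.02 F [-0.06 -2.65 -2.55] g 0.29
mom [-0.574  0.142  0.001]
rel middle: x 0.23 y -10.10  axis above recess -0.48 mm
pos [0.5822 0.0445 0.0306] rv [0.0011 0.0001 0.    ] cm [ 0.059 -0.087 -0.004] t 22.12 F [-0.93 -1.68 -2.69] g 0.286
mom [-0.564  0.077 -0.028]
rel middle: x 0.23 y -10.14  axis above recess -0.47 mm
```

Both pins are in: the spring load is down to about 2–3 N and the vertical load is nearly back to the roller's weight. I'll open partly, because of the guide bar.

Call:
{"name": "step_arm", "arguments": {"moves": [[[0,0,0,0,0,0,31],[0,0,0,0,0,0,34],[0,0,0,0,0,0,38],[0,0,0,0,0,0,45],[0,0,0,0,0,0,50]]]}}

```text
time_s: 22.63
tcp_pos: [0.5826, 0.0449, 0.0311]
ee_rot: [[0.013, 0.002, -1.0], [1.0, 0.0, 0.013], [0.0, -1.0, -0.002]]
wrist_force: [0.8, -0.4, 0.2]
gripper_width: 0.45
```

```bash
for i in 1 2 ; do python3 look.py "[.5822,.0451,.0315]" c18.png; done
```

```text
pos [0.5826 0.0449 0.0311] rv [0.0022 0.0004 0.0005] cm [ 0.021 -0.043  0.042] t 22.63 F [ 0.76 -0.37  0.19] g 0.45
mom [-0.04   0.123 -0.045]
rel middle: x 0.68 y -9.75  axis above recess -0.03 mm
pos [0.5824 0.0447 0.0309] rv [0.0017 0.0002 0.0003] cm [ 0.039 -0.061  0.021] t 22.73 F [ 0.08 -0.21  1.11] g 0.483
mom [0.036 0.11  0.022]
rel middle: x 0.47 y -9.93  axis above recess -0.21 mm
```

View pics/c18.png

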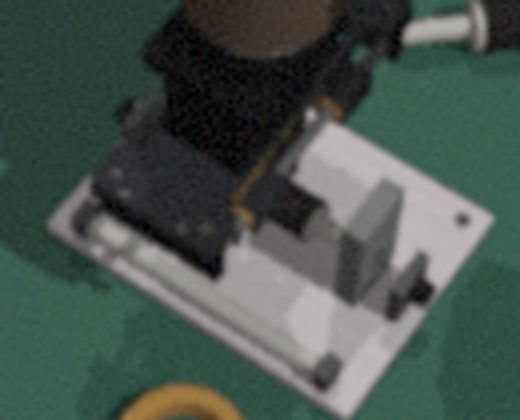

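Released with the forces at zero. Now I'll go straight up and out of the way.

Call:
{"name": "step_arm", "arguments": {"moves": [[[0,0,0,0,-0.5,0,55],[0,0,0,0,-1.5,0,55],[0,0,0,0,-3,0,55],[0,0,0,0,-5,0,55],[0,0,0,0,-8,0,55]]]}}

```text
time_s: 23.25
tcp_pos: [0.5806, 0.0441, 0.1103]
ee_rot: [[0.013, -0.003, -1.0], [1.0, -0.001, 0.013], [-0.001, -1.0, 0.003]]
wrist_force: [-0.6, 1.0, -0.3]
gripper_width: 0.547
```

Call:
{"name": "step_arm", "arguments": {"moves": [[[0,0,0,0,-3,0,55],[0,0,0,-3,-5,2,55],[0,0,0,-7,-6,4,55],[0,0,0,-11,-6,6,55],[0,0,0,-15,-6,8,55]]]}}

```text
time_s: 23.67
tcp_pos: [0.5044, -0.0964, 0.1728]
ee_rot: [[0.011, 0.005, -1.0], [1.0, 0.0, 0.011], [0.0, -1.0, -0.005]]
wrist_force: [0.6, -0.5, 0.6]
gripper_width: 0.55
```

Call:
{"name": "step_arm", "arguments": {"moves": [[[0,0,0,-4,0,1,55],[0,0,0,-8,0,2,55],[0,0,0,-12,0,3,55],[0,0,0,-15,0,4,55],[0,0,0,-16,0,5,55]]]}}

```text
time_s: 24.08
tcp_pos: [0.452, -0.2581, 0.1715]
ee_rot: [[0.017, 0.003, -1.0], [1.0, -0.001, 0.017], [-0.001, -1.0, -0.003]]
wrist_force: [0.3, 0.9, 0.4]
gripper_width: 0.55
```

Run:
```python
from h import *
from fit import W
import pickle
d=cap('top','t9.png');e=cap('scene','s9.png');pickle.dump({'top':d,'scene':e},open('d9.pkl','wb'))
a=cv2.resize(d['image'][155:245,205:315,::-1],None,fx=7,fy=6.5,interpolation=2);cv2.imwrite('pics/c19.png',a)
a=cv2.resize(e['image'][195:280,245:350,::-1],None,fx=7,fy=7,interpolation=2);cv2.imwrite('pics/c20.png',a)
p=np.load('fit.npy');a=p[2];m=np.array(W(p,('c',('l',0,0)))[:2]);yd=np.array([-np.sin(a),np.cos(a)])
for n,L in(('cap-',-.0545),('stubtip',-.0685),('origin',-.0095),('cap+',.0355),('tip',.0685)):
    P=[*(m+yd*L),.0391-.0005];print(n,(proj(d,P)+p[5:7]).round(1),(proj(e,P)+p[7:9]).round(1))
go([.5,0,.1],179.25)
```

```text
cap- [282.2 199.2] [276.3 224.8]
stubtip [288.6 199.3] [271.2 221.7]
origin [261.8 198.8] [292.9 234.9]
cap+ [241.4 198.4] [310.  245.4]
tip [226.5 198.1] [322.9 253.2]
pos [ 0.451  -0.2562  0.1711] rv [ 0.0012 -0.0039  0.0002] cm [25.697  7.122 -4.454] t 24.18 F [-0.09  1.02  0.31] g 0.548
```

View pics/c19.png

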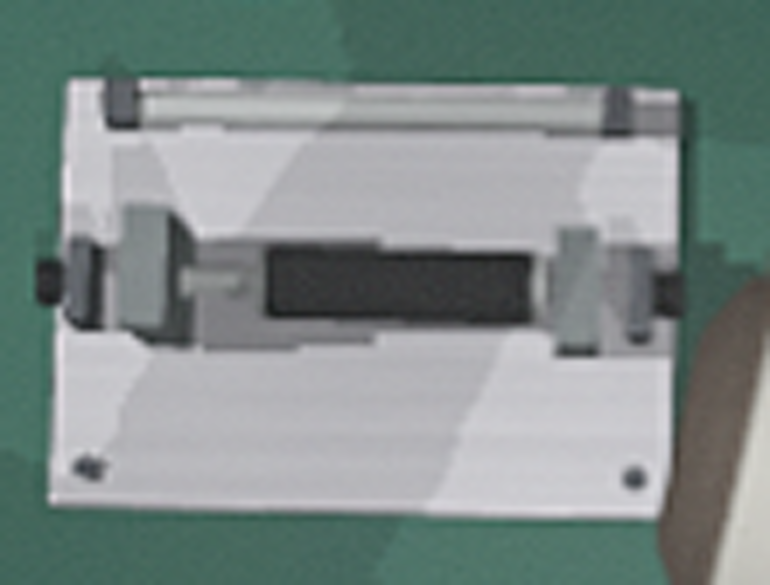

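View pics/c20.png

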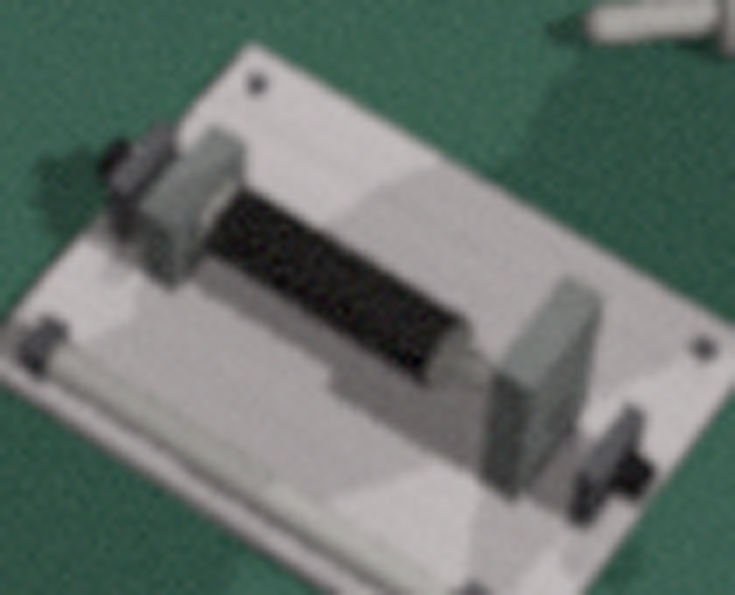

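View pics/s9.png

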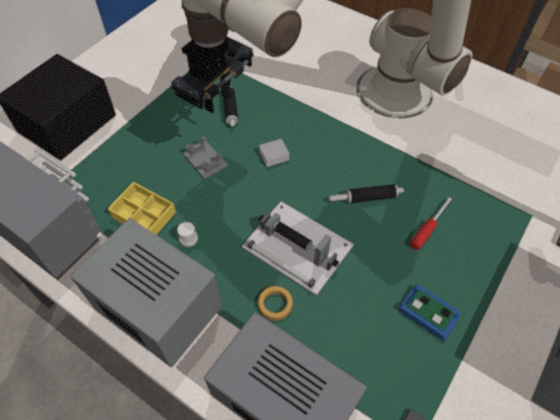

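Run:
```python
from h import *
import pickle
a=pickle.load(open('d0.pkl','rb'))['scene']['image'];b=pickle.load(open('d9.pkl','rb'))['scene']['image']
for n,(x,y,w,h) in dict(box=(100,178,80,60),jar=(172,215,30,35),tape=(252,280,45,45),board=(395,280,70,65),driver=(405,190,55,65),heatsink=(255,133,40,38),rollB=(322,178,88,30)).items():
    p,_=cv2.phaseCorrelate(*[cv2.cvtColor(i[y:y+h,x:x+w],cv2.COLOR_RGB2GRAY).astype(np.float32) for i in(a,b)]);print(n,np.round(p,2))
print(r.finish_job())
```

```text
box [ 0.01 -0.11]
jar [0.05 0.13]
tape [0.55 0.43]
board [0.02 0.02]
driver [0.06 0.01]
heatsink [-0.14 -0.01]
rollB [-0.01  0.05]
the job is handed in; nothing more can be done
None
```

The roller is fitted in the feeder, sprung pin in the tall cheek and stub in the low one, and the job is handed in at about 24 s.

- **How it went:** I took the 140 mm roller from the cradle. I pressed the spring against the tall face by about 25 mm; 23 mm is needed to pass, and the strain limit is 28 mm. The wrist force along the roller's axis read 12.4 N at most. I lowered the roller until the sprung pin sprang into its recess, then eased it back until the stub reached the bottom of its own. Then I released it.
- **Fit:** the last pictures show the roller level between the cheeks, with the stub end in the low recess and a cap gap of roughly 3–4 mm, where 4 mm is expected. The axial force had fallen to about 2–3 N before I let go, close to the 3.2 N of a fully seated spring. After I let go the wrist force read about zero.
- **Disagreements along the way:**
  - The recess height differed by about 1–2 mm between sight, touch and the point where the pin went in.
  - The stub briefly rubbed the roof of its recess at about 2.5 N, and I corrected that by lowering it. A slight tilt of the roller in the grip is the likely cause.
- **Other things:** the parts box, flux jar, board holder, screwdriver, heat sink and one spare roller show no shift in the pictures. The tape roll's crop showed 0.55 px (about 1 mm). I think that is a change of shadow, since nothing went near it, but I did not check further. I compared the second spare roller only by eye, and it looks unmoved.

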